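# Clear the bench air manifold

## Task

Shut off the bench air by pushing the spokes of the star wheel round clockwise until it stops. Only then take out every brass tube that is in the manifold, pressing its black release ring right down while drawing the tube straight up, never tugging or pressing hard on a tube that is still in its fitting, and put all the tubes inside the grey parts tray, standing or lying. Leave the valve shut, and the boards, tools and other things on the bench where they are.

Things in the scene. Friction and masses are not known exactly. Their poses are not given: they have to be found in the camera images.
- wheel (a joint): turn of the air valve's star wheel, rad, growing clockwise seen from above: 5.00 is fully shut (a firm stop), smaller is open. Light friction (0.12 N m, some 2.5 N at a spoke); it stays where it is left
- valve_hub (a point): centre of the star wheel, 80 mm above the bench, on the valve (its axes: z up, -x the open front). 30 mm hub, five bare round spokes 11 mm thick, ends 66 mm from the axis, at angles pi + k*2pi/5 - wheel, counter-clockwise from above from the valve's +x. Below the spokes there is room down to the 8 mm base plate beyond 21 mm from the axis
- valve: the fixed air valve under the star wheel, base 150 x 150 x 8 mm; origin at the middle of its underside. A grey sheet-steel half hood, top 104 mm high, roofs the wheel from 27 mm behind the axis (valve x > 0.027) backwards, with side walls 72 mm left and right there, so spokes must be pushed one after another across the open front
- manifold: fixed aluminium air manifold, 50 x 280 x 44 mm on a 66 x 300 x 12 mm foot; origin at the middle of its underside, z up. Five fittings in a row along y: fitting k at x 0, y (k-3)*58 mm. Each has a flat black release ring (collet), 40 mm across, 6 mm thick, its upper face 59 mm above the origin at rest, with an 18.6 mm hole through which tube and bead come out
- tray: grey open parts tray, 160 (its x) x 170 (its y) x 40 mm high, walls and floor 4 mm, 0.3 to 0.6 kg, loose on the bench; origin at the middle of its underside
- collet1 (a joint): how far release ring 1 is pressed down, m: 0 up, 0.008 at its stop; spring, 2 N at rest to 9 N at the stop. The latch frees the tube while the ring is down 5 mm or more, and cannot catch it again once the tube has risen 2 mm: fingertips that press the ring fully, close on the tube and rise draw it out, the ring following them up. With the ring up the tube is held fast
- tube1_mid (a point): middle of brass tube 1 (absent in some starts), half-way along; z along it to its free end. Tube: 12 mm across, 95 mm long, 45 g, with a 17 mm wide bead 20 to 24 mm from its lower end. At the start it is home in its fitting, its middle 0.5 mm above the ring's upper face, 48 mm of it standing above the ring; it must rise 50 mm to be clear
- collet2 (a joint): how far release ring 2 is pressed down, m: 0 up, 0.008 at its stop; spring, 2 N at rest to 9 N at the stop. Works like ring 1
- tube2_mid (a point): middle of brass tube 2 (absent in some starts), half-way along; z along it to its free end. Like tube 1; starts in fitting 2
- collet3 (a joint): how far release ring 3 is pressed down, m: 0 up, 0.008 at its stop; spring, 2 N at rest to 9 N at the stop. Works like ring 1
- tube3_mid (a point): middle of brass tube 3 (absent in some starts), half-way along; z along it to its free end. Like tube 1; starts in fitting 3
- collet4 (a joint): how far release ring 4 is pressed down, m: 0 up, 0.008 at its stop; spring, 2 N at rest to 9 N at the stop. Works like ring 1
- tube4_mid (a point): middle of brass tube 4 (absent in some starts), half-way along; z along it to its free end. Like tube 1; starts in fitting 4
- collet5 (a joint): how far release ring 5 is pressed down, m: 0 up, 0.008 at its stop; spring, 2 N at rest to 9 N at the stop. Works like ring 1
- tube5_mid (a point): middle of brass tube 5 (absent in some starts), half-way along; z along it to its free end. Like tube 1; starts in fitting 5
- board1_mid (a point): bystander, to be left where it is: a round green circuit board, 52 mm across
- board2_mid (a point): bystander, to be left where it is: a second such round board
- jar_mid (a point): bystander, to be left where it is: a small jar, 40 mm across, 45 mm tall
- reel_mid (a point): bystander, to be left where it is: an aluminium reel, 64 mm across, 42 mm tall, standing on its flange
- driver_grip (a point): bystander, to be left where it is: a screwdriver lying flat
- brush_grip (a point): bystander, to be left where it is: a brush lying flat
- cup_mid (a point): bystander, to be left where it is: an open white cup, 64 mm across, 70 mm tall

How it is judged:
By the outcome, as a careful person would: the job done as asked, in the order asked, and still so for the second after the job is handed in, with the robot touching nothing.
Of tube1, tube2, tube3, tube4, tube5 only 3 to 5 are there at a start; the rules pass over those that are not, and their reading is None.
At some moment in a run one of tray may be knocked a few centimetres aside while the robot is not near it.
Once in a run the grip may slacken for a moment while it holds something.
It also fails if it takes over 210 s, if anything falls off the work surface, if the arm or the gripper's body presses on something with over 40 N, if the wrist force passes 120 N, or if a joint passes its speed limit or range.

## Robot

A 6-joint arm with a two-finger parallel gripper is mounted at the origin on the work surface. World frame = base frame: x ahead of the robot, y to its left, z up, the work surface at z = 0. Lengths are in mm, angles in rad, forces in N, time in s.
With the tool pointing down it reaches from about 325 to 775 mm from the base axis. Payload 5.5 kg.
Tool frame: the origin (TCP) lies midway between the tips of the shut fingers; the grasp point (between the pads) lies 19 mm behind it (manip.pinch_z is the distance from the TCP to the grasp point, in mm); z points along the fingers, y is the direction in which the jaws open and shut (so a half turn about z gives the same grasp; the last joint's range is limited). The gripper opens to 85 mm and grips with 20 to 120 N. Pads are 22 mm wide; open, the fingers measure 114 mm over their backs; the gripper's body (76 mm by 85 mm) begins 54 mm behind the grasp point. The pads swing forward as they close: fully open they stand 13 mm farther back than shut.
Start: joints at [-1.224, 0.091, 1.231, -0, 1.82, -0.057], TCP at [235.75, -551.759, 231.275] pointing down, gripper open.
Joint ranges: [-2.87, 2.87], [-0.86, 2.18], [0.17, 2.46], [-1.51, 4.65], [0.06, 2.69], [-2.65, 2.65]. Speed limits (rad/s): [2.57, 2.57, 3.01, 3.14, 3.14, 3.14].

## Interface

Orientations are given as a 3x3 rotation matrix whose columns are the frame's x, y, z axes.
In Python, from bench import monitor, viewer, order, manip gives the robot as it stands.
- The arm moves only by the tool step_arm, never from a script. Its argument "commands" is a list of rows, each a list of 3 entries, a list of its own where there are three numbers: the shift along the tool's x, y, z each as a share of 50 cm, from -1 to 1, then the turn, a rotation vector about the tool's x, y, z each as a share of 60 degrees, from -1 to 1, then the opening in per cent of the stroke, from 0 (shut) to 100 (fully open). In form: [[[dx, dy, dz], [wx, wy, wz], jaw], ...]. A call has 1 to 20 rows; each row is the pose to reach, as a shift and turn from the pose measured when the call began, along the tool's axes at that moment; what a row does not reach only later rows make up. A row lasts 1/8 s, in which the tool goes at most 62.5 mm and 10.7 degrees, less where a joint would pass 70% of its speed; a pose out of reach is approached as far as the arm can. A call with a number of a shift or a turn outside -1 to 1 is refused whole. A call with a gripper value outside its range is refused whole. The fingers move at their own pace and stop on an object; "newtons" is the grip in N (left out, the last holds). Time passes only in rows, so rows that repeat a pose let the fingers close. It gives the time, the measured TCP pose, the force and the opening at its end, in the units of the state.
- monitor.read_state(): the state, without advancing time (a new reading comes with each control period).
- viewer.camera(name): name is "scene" or "top"; returns the picture (384x512x3 uint8, blue, green, red); there is no depth.
- viewer.camera_info(name): a dict with "fx", "fy", "cx", "cy" (pixels), "world_from_camera" (4x4, takes a point from camera to world coordinates). Camera axes: x right, y down, z forward; pixel columns grow to the right and rows downward; lengths in mm; the calibration is good to about 2 mm. A picture is of the moment at which its call begins. camera_info takes no time and is no camera call.
- order.close_job(): hands the job in, once; it reports no verdict.
The state is a dict: "clock": time; "qpos": joint angles; "dq": joint speeds; "joint_torque": joint torques, N m; "tcp_pos": TCP position; "tcp_rot": TCP orientation; "force": force on the tool from outside, world axes, zero at the start; "wrist_torque": the same for the moment, N m; "width": opening from 0.0 (shut) to 1.0 (fully open).
Only numpy, scipy, OpenCV 4.12 (cv2) and the standard library are available. Lean on these libraries where they do the work, as an engineer would, in place of code of your own. Each camera call takes 0.05 s, during which the arm holds its last target. There are 200 camera calls.

## Working session

There is one attempt and no reset: what is moved stays moved. The work goes in short steps, Python scripts to look and compute and a tool call to move; the robot and the scene stay as the last step left them, time stands still between calls to the robot, and variables do not carry over. Pictures are saved under pics/ and viewed, about 12 in all and at most 16, crops included, and the job is handed in when it is done.

Besides the shell and the picture viewer there is one more tool, called after "Emit:" as name([rows], argument=value, ...), one row to a line, values as JSON. step_arm: Moves the arm, as the interface text tells. Its arguments: {"type":"object","properties":{"commands":{"type":"array"},"newtons":{"type":"number"}},"required":["commands"]}

```bash
mkdir -p pics; cat > h.py <<'E'
from bench import monitor, viewer, order, manip
import numpy as np, cv2
def cam(n): 
    i=viewer.camera_info(n); return i, np.array(i["world_from_camera"])
def ray(n,u,v,z):
    i,T=cam(n); d=T[:3,:3]@np.array([(u-i["cx"])/i["fx"],(v-i["cy"])/i["fy"],1]); o=T[:3,3]
    return np.round(o+d*(z-o[2])/d[2],1)
def proj(n,p):
    i,T=cam(n); c=T[:3,:3].T@(np.array(p,float)-T[:3,3]); return np.round([i["fx"]*c[0]/c[2]+i["cx"],i["fy"]*c[1]/c[2]+i["cy"]],1)
def snap(n,f=None):
    im=viewer.camera(n)
    if f: cv2.imwrite("pics/"+f,im)
    return im
def st():
    s=monitor.read_state(); print(s["clock"],np.round(s["tcp_pos"],1),np.round(s["tcp_rot"],3).tolist(),np.round(s["force"],1),round(s["width"],3),np.round(s["qpos"],2))
    return s
E
python3 - <<'E'
from h import *
for n in("scene","top"):
    im=snap(n,n+"0.png"); cv2.imwrite("pics/%s0b.png"%n,cv2.resize(im,(800,600),interpolation=cv2.INTER_CUBIC))
    i,T=cam(n); print(n,i["fx"],i["cx"],i["cy"],np.round(T,2).tolist())
st(); print(manip.pinch_z)
E
```

```text
scene 389.5488225216959 259.9285275216854 194.83062697249483 [[0.47, 0.64, -0.6, 1209.61], [0.88, -0.35, 0.32, -339.22], [-0.0, -0.68, -0.73, 863.95], [0.0, 0.0, 0.0, 1.0]]
top 377.34588202827985 255.13316045911725 189.03335907886944 [[0.02, -0.98, 0.19, 408.56], [-1.0, -0.02, 0.02, -12.58], [-0.01, -0.19, -0.98, 1073.81], [0.0, 0.0, 0.0, 1.0]]
0.1 [ 235.7 -551.5  230.2] [[0.92, 0.393, -0.001], [0.393, -0.92, 0.002], [0.0, -0.002, -1.0]] [-0.2 -0.6  0.7] 0.999 [-1.22  0.09  1.23  0.    1.82 -0.06]
18.700000000000003
```

View pics/top0b.png

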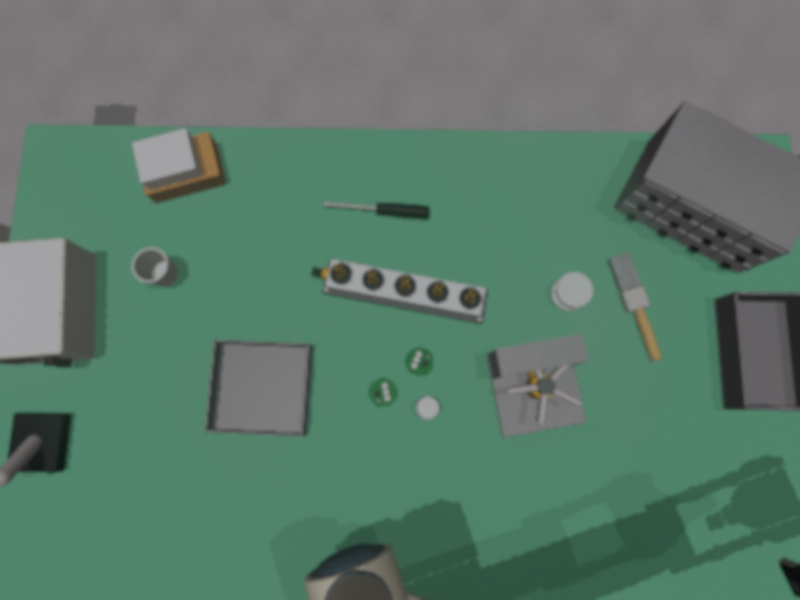

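View pics/scene0b.png

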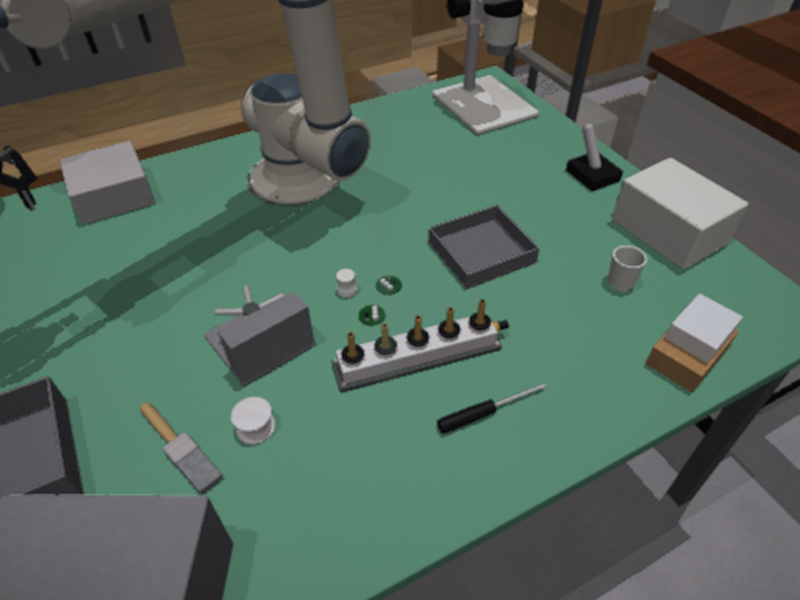

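All five tubes are standing, the tray is at about (260,388) in the enlarged top view, and the valve hub is at (545,386). Next I'll get precise measurements.

```bash
python3 - <<'E'
from h import *
t=cv2.imread("pics/top0.png"); s=cv2.imread("pics/scene0.png")
a=cv2.resize(t[205:290,305:385],(560,595),interpolation=cv2.INTER_CUBIC)
cv2.imwrite("pics/valve.png",a)
g=t.astype(int).max(2)
# rings: dark blobs
m=((g<75)).astype(np.uint8); 
n,l,S,C=cv2.connectedComponentsWithStats(m)
for k in range(1,n):
    u,v=C[k]
    if 30<S[k][4]<400 and 200<u<320 and 160<v<205: print("ring",S[k],C[k].round(1),ray("top",u,v,59))
for nm,im in(("top",t),("scene",s)):
    h=cv2.cvtColor(im,cv2.COLOR_BGR2HSV)
    m=((h[...,0]>10)&(h[...,0]<28)&(h[...,1]>110)).astype(np.uint8)
    n,l,S,C=cv2.connectedComponentsWithStats(m)
    for k in range(1,n):
        if S[k][4]>8: print(nm,S[k],C[k].round(1))
# tray: grey inside
h=cv2.cvtColor(t,cv2.COLOR_BGR2HSV)
m=(h[...,1]<60).astype(np.uint8); m[:, :125]=0; m[:210]=0; m[285:]=0; m[:,205:]=0
c=max(cv2.findContours(m,0,2)[0],key=cv2.contourArea); r=cv2.minAreaRect(c);print(r)
for b in cv2.boxPoints(r): print(b,ray("top",*b,40),ray("top",*b,0))
m=(h[...,1]<60).astype(np.uint8); m[:, :310]=0; m[:210]=0; m[285:]=0; m[:,385:]=0
c=max(cv2.findContours(m,0,2)[0],key=cv2.contourArea); print(cv2.approxPolyDP(c,3,True).reshape(-1,2).tolist())
E
```

```text
ring [212 170  12  11  86] [218.2 175.4] [641.1 106.5  59. ]
ring [233 174  12  11  81] [238.5 179.5] [630.5  50.1  59. ]
ring [254 178  11  11  74] [258.9 183.6] [619.8  -6.3  59. ]
ring [274 182  12  11  74] [279.4 187.7] [609.5 -62.5  59. ]
ring [295 185  12  12  81] [300.4 191.3] [ 600.5 -119.9   59. ]
top [ 94  86  47  39 377] [128.1 104.1]
top [215 171   3   4  10] [216.1 172.2]
top [205 172   5   6  20] [207.  174.5]
top [236 175   4   4  12] [237.5 176.2]
top [258 179   4   5  13] [259.3 180.5]
top [279 183   4   5  15] [280.1 184.8]
top [299 186   5   6  18] [301.  188.8]
top [414 215   7  13  31] [417.2 221.1]
top [339 239   5   6  26] [340.7 241.8]
top [340 251   6   4  16] [342.8 252.2]
scene [161   0   8   7  22] [164.3   2.5]
scene [251   0  41  24 579] [273.5  10. ]
scene [ 340    0   36   48 1221] [357.5  19.4]
scene [ 376    0   43   48 1392] [396.4  21.1]
scene [170   4   5   5  10] [172.3   5.7]
scene [223   7   5   5   9] [224.9   8.9]
scene [ 415    7   97   90 2061] [478.6  48.2]
scene [174  12   7   8  21] [177.8  15.8]
scene [488  12   7   4  13] [491.7  13.3]
[... 1291 characters left out ...]
 4.  121.5]
scene [304 193   7  15  64] [307.2 201.1]
scene [284 198   7  15  63] [287.3 206.2]
scene [264 203   7  15  61] [267.  211.2]
scene [316 206   4   5  15] [317.5 207.9]
scene [414 211  58  40 776] [435.7 232.3]
scene [222 214   7  15  66] [224.7 222. ]
((164.64639282226562, 247.77938842773438), (65.47784423828125, 59.892704010009766), 2.6025619506835938)
[130.58145 276.20825] [364.2 333.4  40. ] [362.5 346.8   0. ]
[133.30103 216.37732] [525.3 339.2  40. ] [529.9 352.8   0. ]
[198.71133 219.35052] [520.5 157.8  40. ] [524.8 164.3   0. ]
[195.99176 279.18146] [360.1 157.3  40. ] [358.2 163.9   0. ]
[[372, 214], [324, 221], [312, 227], [322, 279], [374, 270], [367, 237], [376, 230]]
```

View pics/valve.png

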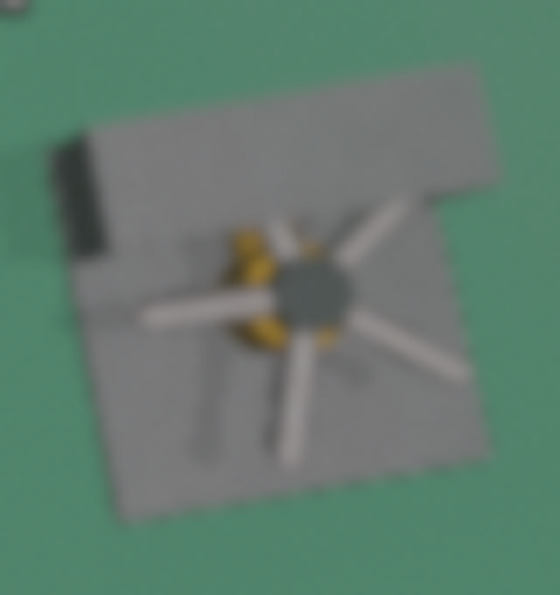

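```bash
python3 - <<'E'
from h import *
px=lambda a,b:(a/7+305-.43,b/7+205-.43)
hub=ray("top",*px(312,290),88); print("hub",hub)
for n,p in dict(a=(145,316),b=(288,462),c=(465,376),d=(405,200)).items():
    w=ray("top",*px(*p),80)-ray("top",*px(312,290),88); print(n,w,np.hypot(*w[:2]),np.arctan2(w[1],w[0]))
for n,p,z in(("FL",(125,520),8),("FR",(492,455),8),("HoodFL",(100,255),104),("HoodFR",(500,185),104),("HBL",(88,133),104),("HBR",(478,65),104)): print(n,ray("top",*px(*p),z))
# tubes: triangulate line: axis prediction
for u,v in((307.2,201.1),(287.3,206.2),(267,211.2),(224.7,222)):
    print("scene tube",ray("scene",u,v,83))
# fitting line check
P=np.array([[641.1,106.5],[630.5,50.1],[619.8,-6.3],[609.5,-62.5],[600.5,-119.9]]);
for p in P:
    print(proj("top",[*p,107]),proj("top",[*p,59]),proj("scene",[*p,107]),proj("scene",[*p,59]))
s=cv2.imread("pics/scene0.png"); cv2.imwrite("pics/man.png",cv2.resize(s[185:255,205:335],(780,420),interpolation=cv2.INTER_CUBIC))
E
```

```text
hub [ 453.6 -241.9   88. ]
a [-10.4  60.1  -8. ] 60.993196341887185 1.7421443857058514
b [-62.3   8.6  -8. ] 62.89077833832239 3.004417848570131
c [-29.9 -57.3  -8. ] 64.63203540041116 -2.051743247951575
d [ 34.4 -37.4  -8. ] 50.81456484119488 -0.8271566039252487
FL [ 366.6 -185.     8. ]
FR [ 394.4 -329.4    8. ]
HoodFL [ 464.  -161.7  104. ]
HoodFR [ 492.1 -307.6  104. ]
HBL [ 508.3 -157.9  104. ]
HBR [ 536.  -301.3  104. ]
scene tube [649.9 101.6  83. ]
scene tube [640.1  45.1  83. ]
scene tube [629.8 -10.9  83. ]
scene tube [ 610.1 -124.2   83. ]
[216.3 171.3] [218.2 175.4] [307.7 192.3] [306.2 204.2]
[237.5 175.6] [238.5 179.5] [287.5 197.1] [286.6 209. ]
[258.9 179.9] [258.9 183.6] [266.8 202. ] [266.6 213.9]
[280.3 184.1] [279.4 187.7] [245.8 207.1] [246.3 218.9]
[302.3 187.9] [300.4 191.3] [224.  212.8] [225.3 224.6]
```

View pics/man.png

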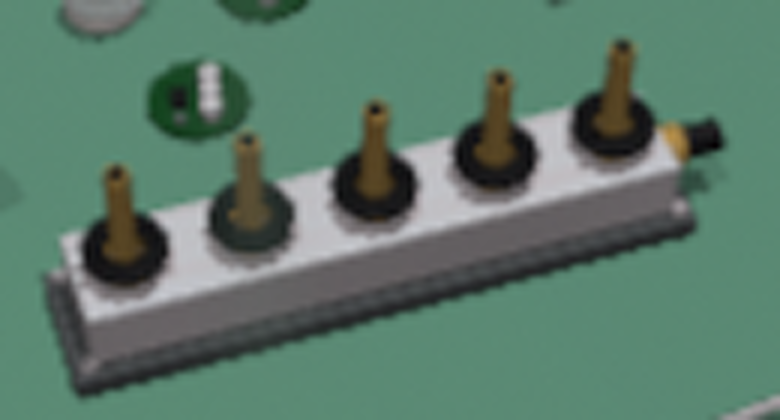

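The top crop shows the hub at crop (312,290) and the spokes. The scene crop shows five tubes, and their tops reproject to within 0.5 px. I'm moving above the valve's right-front gap with the jaws shut.

Emit:
step_arm([
  [[0.618,-0.306,0.14],[0,0,0.205],0],
  [[0.618,-0.306,0.14],[0,0,0.205],0],
  [[0.618,-0.306,0.14],[0,0,0.205],0],
  [[0.618,-0.306,0.14],[0,0,0.205],0],
  [[0.618,-0.306,0.14],[0,0,0.205],0],
  [[0.618,-0.306,0.14],[0,0,0.205],0],
  [[0.618,-0.306,0.14],[0,0,0.205],0],
  [[0.618,-0.306,0.14],[0,0,0.205],0],
  [[0.618,-0.306,0.14],[0,0,0.205],0],
  [[0.618,-0.306,0.14],[0,0,0.205],0],
], newtons=50)

```text
clock: 1.35
tcp_pos: [459.1, -290.2, 160.8]
tcp_rot: [[0.982, 0.186, -0.0], [0.186, -0.982, 0.001], [-0.0, -0.001, -1.0]]
force: [-0.3, 0.1, 0.3]
width: 0.001
```

Emit:
step_arm([
  [[0,0,0.1],[0,0,0],0],
  [[0,0,0.15],[0,0,0],0],
  [[0,0,0.196],[0,0,0],0],
  [[0,0,0.196],[0,0,0],0],
])

```text
clock: 1.85
tcp_pos: [457.6, -289.9, 60.7]
tcp_rot: [[0.983, 0.185, -0.004], [0.185, -0.983, 0.004], [-0.003, -0.004, -1.0]]
force: [-0.4, -0.7, 0.2]
width: 0.001
```

```bash
python3 - <<'E'
from h import *
st()
hub=np.array([453.6,-241.9]); c,s=.982,.187
p=st()["tcp_pos"][:2]-hub; print("valve",c*p[0]+s*p[1],-s*p[0]+c*p[1])
im=snap("top"); im2=snap("scene"); cv2.imwrite("pics/v2.png",np.hstack([cv2.resize(im[190:290,295:395],(400,400)),cv2.resize(im2[160:260,110:210],(400,400))]))
# arc waypoints
for a in np.arange(4.65,1.45,-.2): print(round(a,2),np.round(([48*np.cos(a)-(c*p[0]+s*p[1])]+[-(48*np.sin(a)-(-s*p[0]+c*p[1]))])/np.array(500),3))
E
```

```text
1.85 [ 457.6 -289.9   60.7] [[0.983, 0.185, -0.004], [0.185, -0.983, 0.004], [-0.003, -0.004, -1.0]] [-0.4 -0.7  0.2] 0.001 [-0.63 -0.03  1.65  0.    1.52  0.76]
1.85 [ 457.6 -289.9   60.7] [[0.983, 0.185, -0.004], [0.185, -0.983, 0.004], [-0.003, -0.004, -1.0]] [-0.4 -0.7  0.2] 0.001 [-0.63 -0.03  1.65  0.    1.52  0.76]
valve -5.014125934996665 -47.842243605289326
4.65 [0.004 0.   ]
4.45 [-0.015 -0.003]
4.25 [-0.033 -0.01 ]
4.05 [-0.049 -0.02 ]
3.85 [-0.063 -0.033]
3.65 [-0.074 -0.049]
3.45 [-0.081 -0.067]
3.25 [-0.085 -0.085]
3.05 [-0.086 -0.104]
2.85 [-0.082 -0.123]
2.65 [-0.075 -0.141]
2.45 [-0.064 -0.157]
2.25 [-0.05 -0.17]
2.05 [-0.034 -0.181]
1.85 [-0.016 -0.188]
1.65 [ 0.002 -0.191]
```

View pics/v2.png

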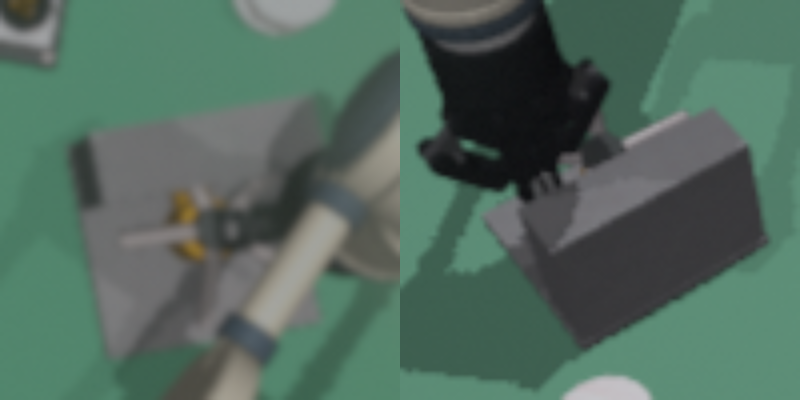

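The finger is in the gap, clear of the hood. Pushing the first spoke now.

Emit:
step_arm([
  [[-0.015,-0.003,0],[0,0,0],0],
  [[-0.033,-0.01,0],[0,0,0],0],
  [[-0.049,-0.02,0],[0,0,0],0],
  [[-0.063,-0.033,0],[0,0,0],0],
  [[-0.07,-0.041,0],[0,0,0],0],
  [[-0.074,-0.049,0],[0,0,0],0],
  [[-0.078,-0.058,0],[0,0,0],0],
  [[-0.081,-0.067,0],[0,0,0],0],
  [[-0.083,-0.076,0],[0,0,0],0],
  [[-0.085,-0.085,0],[0,0,0],0],
])

```text
clock: 3.2
tcp_pos: [409.1, -256.6, 63.4]
tcp_rot: [[0.983, 0.185, -0.0], [0.185, -0.983, 0.001], [-0.0, -0.001, -1.0]]
force: [2.4, -3.8, -0.2]
width: 0.003
```

Emit:
step_arm([
  [[0,-0.01,0],[0,0,0],0],
  [[-0.001,-0.019,0],[0,0,0],0],
  [[0.003,-0.038,0],[0,0,0],0],
  [[0.01,-0.056,0],[0,0,0],0],
  [[0.015,-0.064,0],[0,0,0],0],
  [[0.021,-0.072,0],[0,0,0],0],
  [[0.028,-0.079,0],[0,0,0],0],
  [[0.035,-0.085,0],[0,0,0],0],
  [[0.039,-0.088,0],[0,0,0],0],
  [[0.043,-0.091,0],[0,0,0],0],
])

```text
clock: 4.45
tcp_pos: [421.8, -207.7, 63.3]
tcp_rot: [[0.983, 0.186, -0.001], [0.186, -0.983, 0.001], [-0.001, -0.001, -1.0]]
force: [-1.6, -1.4, -0.0]
width: -0.001
```

Emit:
step_arm([
  [[0.008,-0.005,0],[0,0,0],0],
  [[0.017,-0.009,0],[0,0,0],0],
  [[0.026,-0.012,0],[0,0,0],0],
  [[0.035,-0.014,0],[0,0,0],0],
  [[0.044,-0.015,0],[0,0,0],0],
  [[0.053,-0.015,0],[0,0,0],0],
  [[0.053,-0.015,0],[0,0,0],0],
])

```text
clock: 5.32
tcp_pos: [447.0, -195.0, 63.3]
tcp_rot: [[0.983, 0.186, -0.0], [0.186, -0.983, 0.002], [-0.0, -0.002, -1.0]]
force: [-0.8, 0.1, 0.2]
width: 0.004
```

Emit:
step_arm([
  [[-0.01,0,-0.1],[0,0,0],0],
  [[-0.01,0,-0.14],[0,0,0],0],
  [[-0.01,0,-0.14],[0,0,0],0],
  [[-0.01,0.1,-0.14],[0,0,0],0],
  [[-0.01,0.19,-0.14],[0,0,0],0],
  [[-0.01,0.19,-0.14],[0,0,0],0],
  [[-0.01,0.19,-0.14],[0,0,0],0],
])

```text
clock: 6.2
tcp_pos: [459.3, -288.6, 131.2]
tcp_rot: [[0.983, 0.186, -0.002], [0.186, -0.983, 0.004], [-0.002, -0.005, -1.0]]
force: [-0.2, 1.1, 0.6]
width: 0.001
```

```bash
python3 - <<'E'
from h import *
st()
im=snap("top","v3raw.png"); cv2.imwrite("pics/v3.png",cv2.resize(im[205:290,305:385],(560,595),interpolation=cv2.INTER_CUBIC))
E
```

```text
6.2 [ 459.3 -288.6  131.2] [[0.983, 0.186, -0.002], [0.186, -0.983, 0.004], [-0.002, -0.005, -1.0]] [-0.2  1.1  0.6] 0.001 [-0.62 -0.06  1.56  0.    1.65  0.76]
```

View pics/v3.png

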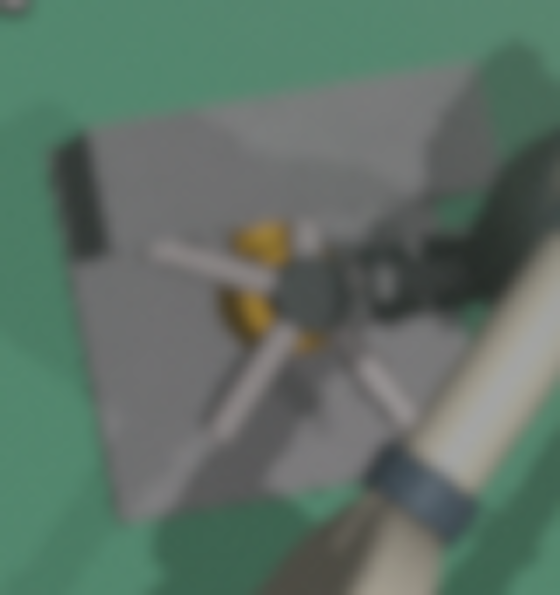

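Spokes are now at valve angles 1.11, 2.37 and 3.62, so the wheel turned 2.9 rad and stands at 3.25 or 4.51. Starting the second pass.

Emit:
step_arm([
  [[-0.037,-0.008,0],[0,0,0],0],
  [[-0.037,-0.008,0],[0,0,0],0],
  [[-0.037,-0.008,0.1],[0,0,0],0],
  [[-0.037,-0.008,0.136],[0,0,0],0],
  [[-0.037,-0.008,0.136],[0,0,0],0],
  [[-0.053,-0.018,0.136],[0,0,0],0],
  [[-0.067,-0.031,0.136],[0,0,0],0],
  [[-0.078,-0.047,0.136],[0,0,0],0],
  [[-0.082,-0.056,0.136],[0,0,0],0],
  [[-0.085,-0.065,0.136],[0,0,0],0],
  [[-0.087,-0.074,0.136],[0,0,0],0],
])

```text
clock: 7.62
tcp_pos: [409.6, -259.9, 64.2]
tcp_rot: [[0.982, 0.186, -0.002], [0.186, -0.982, 0.003], [-0.001, -0.003, -1.0]]
force: [2.5, -4.3, 1.2]
width: -0.0
```

Emit:
step_arm([
  [[-0.003,-0.014,0],[0,0,0],0],
  [[-0.003,-0.028,0],[0,0,0],0],
  [[0.001,-0.047,0],[0,0,0],0],
  [[0.008,-0.065,0],[0,0,0],0],
  [[0.013,-0.073,0],[0,0,0],0],
  [[0.019,-0.081,0],[0,0,0],0],
  [[0.023,-0.085,0],[0,0,0],0],
  [[0.026,-0.088,0],[0,0,0],0],
  [[0.029,-0.091,0],[0,0,0],0],
])

```text
clock: 8.75
tcp_pos: [414.7, -213.3, 64.1]
tcp_rot: [[0.983, 0.186, -0.003], [0.186, -0.983, 0.001], [-0.003, -0.002, -1.0]]
force: [-6.3, -8.8, -0.6]
width: -0.001
```

Emit:
step_arm([
  [[0.005,-0.004,0],[0,0,0],0],
  [[0.009,-0.008,0],[0,0,0],0],
  [[0.009,-0.008,0],[0,0,0],0],
])

```text
clock: 9.12
tcp_pos: [415.1, -212.9, 64.1]
tcp_rot: [[0.983, 0.182, -0.011], [0.182, -0.983, -0.007], [-0.012, 0.005, -1.0]]
force: [-15.1, -18.9, 0.5]
width: -0.001
```

The wheel is hard against its stop: the force rose from 4 N to 24 N with no motion, at the predicted finger angle. I'm backing off and moving over the first tube.

Emit:
step_arm([
  [[-0.015,0.013,0],[0,0,0],0],
  [[-0.015,0.013,-0.1],[0,0,0],0],
  [[-0.015,0.013,-0.2],[0,0,0],0],
  [[0.1,-0.03,-0.24],[0,0,-0.18],26],
  [[0.2,-0.06,-0.24],[0,0,-0.36],26],
  [[0.3,-0.09,-0.24],[0,0,-0.54],26],
  [[0.398,-0.115,-0.24],[0,0,-0.7],26],
  [[0.398,-0.115,-0.24],[0,0,-0.88],26],
  [[0.398,-0.115,-0.24],[0,0,-1],26],
  [[0.398,-0.115,-0.24],[0,0,-1],26],
])

```text
clock: 10.38
tcp_pos: [601.7, -118.5, 181.1]
tcp_rot: [[0.334, 0.942, -0.011], [0.943, -0.334, -0.006], [-0.009, -0.009, -1.0]]
force: [0.2, -0.8, 0.1]
width: 0.261
```

```bash
python3 - <<'E'
from h import *
st()
im=snap("top","v4raw.png"); s=snap("scene","s4raw.png")
cv2.imwrite("pics/v4.png",np.hstack([cv2.resize(im[205:290,305:385],(376,400),interpolation=cv2.INTER_CUBIC),cv2.resize(s[130:255,190:320],(416,400),interpolation=cv2.INTER_CUBIC)]))
E
```

```text
10.375 [ 601.7 -118.5  181.1] [[0.334, 0.942, -0.011], [0.943, -0.334, -0.006], [-0.009, -0.009, -1.0]] [ 0.2 -0.8  0.1] 0.261 [-0.25  0.13  1.28 -0.01  1.74  0.09]
```

View pics/v4.png

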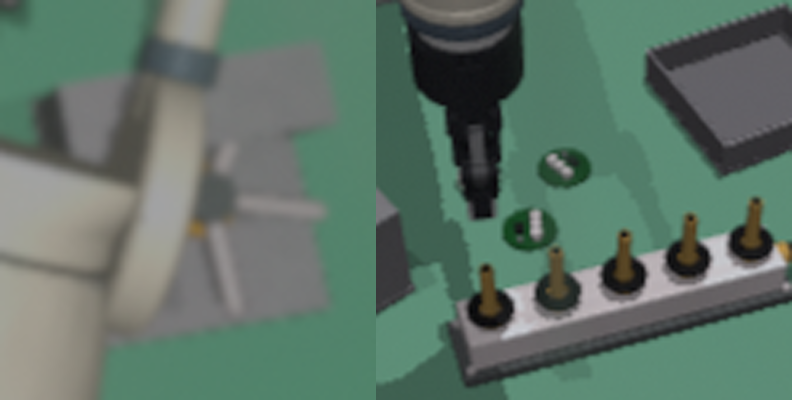

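The spokes read 4.35 and 3.16 against 4.43 and 3.17 for shut, so the valve is shut. Now descending around the first tube.

Emit:
step_arm([
  [[-0.003,0,0],[-0.009,0.009,-0.156],26],
  [[-0.003,0,0],[-0.009,0.009,-0.156],26],
  [[-0.003,0,0.08],[-0.009,0.009,-0.156],26],
  [[-0.003,0,0.15],[-0.009,0.009,-0.156],26],
  [[-0.003,0,0.19],[-0.009,0.009,-0.156],26],
  [[-0.003,0,0.225],[-0.009,0.009,-0.156],26],
  [[-0.003,0,0.225],[-0.009,0.009,-0.156],26],
])

```text
clock: 11.35
tcp_pos: [599.3, -120.9, 67.8]
tcp_rot: [[0.179, 0.984, -0.001], [0.984, -0.179, 0.001], [0.0, -0.001, -1.0]]
force: [-0.6, 0.7, 0.3]
width: 0.26
```

```bash
python3 - <<'E'
from h import *
st()
im=snap("top"); s=snap("scene","s5raw.png")
cv2.imwrite("pics/v5.png",np.hstack([cv2.resize(im[150:230,190:320],(400,246),interpolation=cv2.INTER_CUBIC),cv2.resize(s[180:240,200:300],(400,246),interpolation=cv2.INTER_CUBIC)]))
E
```

```text
11.35 [ 599.3 -120.9   67.8] [[0.179, 0.984, -0.001], [0.984, -0.179, 0.001], [0.0, -0.001, -1.0]] [-0.6  0.7  0.3] 0.26 [-0.25  0.15  1.46  0.    1.54 -0.07]
```

View pics/v5.png

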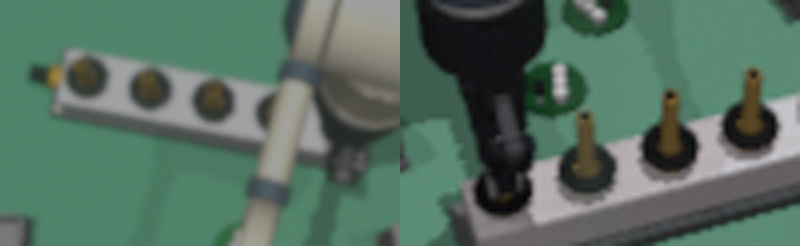

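Emit:
step_arm([
  [[0,0.003,0.01],[0,0,0],26],
  [[0,0.003,0.018],[0,0,0],26],
  [[0,0.003,0.024],[0,0,0],26],
  [[0,0.003,0.03],[0,0,0],26],
  [[0,0.003,0.03],[0,0,0],26],
])

```text
clock: 12.08
tcp_pos: [602.1, -121.5, 55.7]
tcp_rot: [[0.179, 0.984, 0.003], [0.984, -0.179, -0.0], [0.0, 0.003, -1.0]]
force: [-2.3, 0.8, 3.5]
width: 0.261
```

Emit:
step_arm([
  [[0,0,0.006],[0,0,0],26],
  [[0,0,0.012],[0,0,0],26],
  [[0,0,0.018],[0,0,0],26],
  [[0,0,0.018],[0,0,0],26],
])

```text
clock: 12.58
tcp_pos: [602.2, -121.5, 50.9]
tcp_rot: [[0.179, 0.984, 0.005], [0.984, -0.179, -0.001], [-0.0, 0.005, -1.0]]
force: [-8.8, 2.5, 20.5]
width: 0.26
```

Emit:
step_arm([
  [[0,-0.003,-0.001],[0,0,0],26],
  [[0,-0.003,-0.001],[0,0,0],20],
  [[0,-0.003,-0.001],[0,0,0],10],
  [[0,-0.003,-0.001],[0,0,0],8],
  [[0,-0.003,-0.001],[0,0,0],5],
], newtons=40)

```text
clock: 13.2
tcp_pos: [601.3, -121.4, 53.1]
tcp_rot: [[0.179, 0.984, 0.006], [0.984, -0.179, -0.002], [-0.0, 0.007, -1.0]]
force: [-1.1, 1.1, 8.9]
width: 0.13
```

Emit:
step_arm([
  [[0,-0.001,-0.01],[0,0,0],5],
  [[0,-0.001,-0.03],[0,0,0],5],
  [[0,-0.001,-0.07],[0,0,0],5],
  [[0,-0.001,-0.12],[0,0,0],5],
  [[0,-0.001,-0.18],[0,0,0],5],
  [[0,-0.001,-0.18],[0,0,0],5],
], newtons=60)

```text
clock: 13.95
tcp_pos: [601.2, -121.5, 146.4]
tcp_rot: [[0.179, 0.984, 0.011], [0.984, -0.179, -0.003], [-0.001, 0.011, -1.0]]
force: [-0.2, 0.3, -0.1]
width: 0.118
```

```bash
cat > tray.py <<'E'
from h import *
def tray(im):
    h=cv2.cvtColor(im,cv2.COLOR_BGR2HSV); m=(h[...,1]<60).astype(np.uint8); m[:, :90]=0; m[:190]=0; m[310:]=0; m[:,235:]=0
    c=max(cv2.findContours(m,0,2)[0],key=cv2.contourArea); r=cv2.minAreaRect(c)
    P=np.array([ray("top",*b,30) for b in cv2.boxPoints(r)]); print("tray",P.mean(0),"size",[round(np.linalg.norm(P[i]-P[i-1])) for i in(1,2)],"angle",r[2])
if __name__=="__main__":
    import sys
    s=st(); im=snap("top",sys.argv[1]+"t.png"); s=snap("scene",sys.argv[1]+"s.png"); tray(im)
    cv2.imwrite("pics/%s.png"%sys.argv[1],np.hstack([cv2.resize(im[150:290,120:330],(400,267),interpolation=cv2.INTER_CUBIC),cv2.resize(s[120:255,200:400],(400,270),interpolation=cv2.INTER_CUBIC)[:267]]))
E
python3 tray.py a1
```

```text
13.95 [ 601.2 -121.5  146.4] [[0.179, 0.984, 0.011], [0.984, -0.179, -0.003], [-0.001, 0.011, -1.0]] [-0.2  0.3 -0.1] 0.118 [-0.25  0.12  1.35  0.    1.66 -0.08]
tray [442.725 249.4    30.   ] size [163, 183] angle 2.6025619506835938
```

View pics/a1.png

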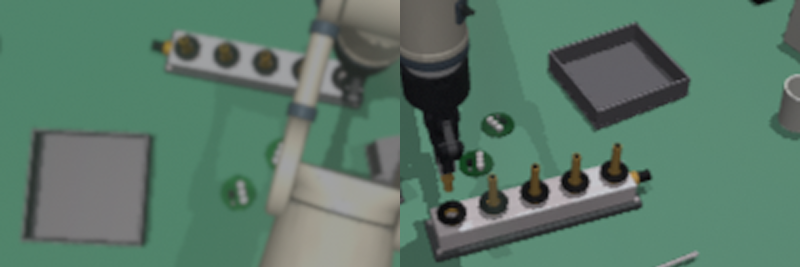

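Tube out and held; the empty fitting shows at panel (452,213). The tray hasn't moved. Carrying the tube over the tray.

Emit:
step_arm([
  [[0.02,-0.01,-0.05],[0,0,0],5],
  [[0.14,-0.067,-0.06],[0,0,0],5],
  [[0.25,-0.12,-0.06],[0,0,0],5],
  [[0.36,-0.172,-0.06],[0,0,0],5],
  [[0.47,-0.225,-0.06],[0,0,0],5],
  [[0.58,-0.277,-0.06],[0,0.1,0],5],
  [[0.68,-0.325,-0.06],[0,0.25,0],5],
  [[0.74,-0.354,-0.06],[0,0.4,0],5],
  [[0.74,-0.354,-0.06],[0,0.55,0],5],
  [[0.74,-0.354,-0.06],[0,0.667,0],5],
  [[0.74,-0.354,-0.06],[0,0.667,0],5],
  [[0.74,-0.354,-0.06],[0,0.667,0],5],
])

```text
clock: 15.55
tcp_pos: [491.7, 274.5, 170.8]
tcp_rot: [[0.135, 0.984, 0.118], [0.756, -0.179, 0.63], [0.641, 0.005, -0.768]]
force: [0.3, -0.7, -0.3]
width: 0.122
```

```bash
cat > d.py <<'E'
from h import *
import sys
# shares in tool axes to reach world x y z
s=st(); t=np.array([float(a) for a in sys.argv[1:4]]); R=np.array(s["tcp_rot"]); print("shift",np.round(R.T@(t-s["tcp_pos"])/500,3))
Rd=np.array([[.179,.984,0],[.984,-.179,0],[0,0,-1.]])
from scipy.spatial.transform import Rotation as Q
print("turn to upright",np.round(np.degrees(Q.from_matrix(R.T@Rd).as_rotvec())/60,3))
E
python3 tray.py a2; python3 d.py 493 274 48
```

```text
15.55 [491.7 274.5 170.8] [[0.135, 0.984, 0.118], [0.756, -0.179, 0.63], [0.641, 0.005, -0.768]] [ 0.3 -0.7 -0.3] 0.122 [ 0.06 -0.29  1.83  0.68  1.44  0.2 ]
tray [424.55  199.525  30.   ] size [282, 291] angle 8.93058967590332
15.65 [491.9 275.2 171.9] [[0.132, 0.984, 0.119], [0.755, -0.178, 0.631], [0.642, 0.006, -0.767]] [ 0.4  1.  -0.8] 0.122 [ 0.06 -0.29  1.83  0.68  1.44  0.2 ]
shift [-0.16   0.001  0.189]
turn to upright [ 0.006 -0.666  0.003]
```

View pics/a2.png

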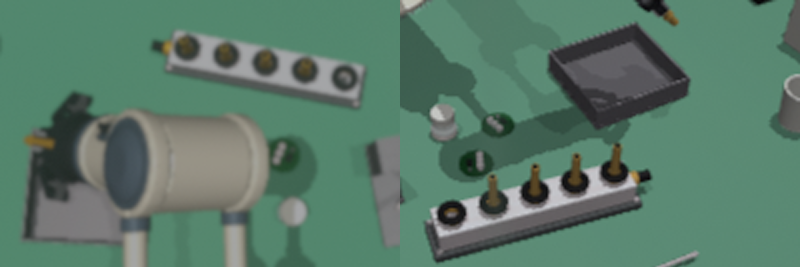

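Emit:
step_arm([
  [[-0.06,0,0.07],[0,0,0],5],
  [[-0.12,0.001,0.14],[0,0,0],5],
  [[-0.16,0.001,0.189],[0,0,0],5],
  [[-0.16,0.001,0.189],[0,0,0],5],
  [[-0.16,0.001,0.189],[0,0,0],5],
  [[-0.16,0.001,0.189],[0,0,0],20],
  [[-0.16,0.001,0.189],[0,0,0],40],
  [[-0.16,0.001,0.189],[0,0,0],45],
])

```text
clock: 16.65
tcp_pos: [493.5, 274.3, 48.9]
tcp_rot: [[0.131, 0.984, 0.12], [0.755, -0.178, 0.631], [0.642, 0.008, -0.767]]
force: [-0.2, -0.4, 0.2]
width: 0.454
```

Emit:
step_arm([
  [[-0.06,0,-0.06],[0,0,0],45],
  [[-0.06,0,-0.06],[0,0,0],45],
  [[0,0,-0.16],[0,-0.15,0],45],
  [[0.08,0,-0.2],[0,-0.33,0],45],
  [[0.14,0,-0.22],[0,-0.5,0],45],
  [[0.14,0,-0.22],[0,-0.667,0],45],
])

```text
clock: 17.4
tcp_pos: [490.8, 260.2, 183.4]
tcp_rot: [[0.177, 0.984, 0.015], [0.984, -0.177, -0.004], [-0.001, 0.016, -1.0]]
force: [0.4, 0.1, -1.1]
width: 0.451
```

```bash
python3 tray.py a3; python3 d.py 610.5 -63 180;python3 d.py 610.5 -63 68
```

```text
17.4 [490.8 260.2 183.4] [[0.177, 0.984, 0.015], [0.984, -0.177, -0.004], [-0.001, 0.016, -1.0]] [ 0.4  0.1 -1.1] 0.451 [ 0.43 -0.04  1.45 -0.01  1.72  0.61]
tray [440.65  306.325  30.   ] size [324, 306] angle -0.0
17.5 [489.2 261.7 178.2] [[0.172, 0.985, 0.007], [0.985, -0.172, -0.004], [-0.002, 0.008, -1.0]] [-0.4  0.1 -1.1] 0.449 [ 0.43 -0.04  1.46 -0.01  1.72  0.61]
shift [-0.598  0.351  0.001]
turn to upright [0.008 0.002 0.006]
17.5 [489.2 261.7 178.2] [[0.172, 0.985, 0.007], [0.985, -0.172, -0.004], [-0.002, 0.008, -1.0]] [-0.4  0.1 -1.1] 0.449 [ 0.43 -0.04  1.46 -0.01  1.72  0.61]
shift [-0.597  0.349  0.225]
turn to upright [0.008 0.002 0.006]
```

View pics/a3.png

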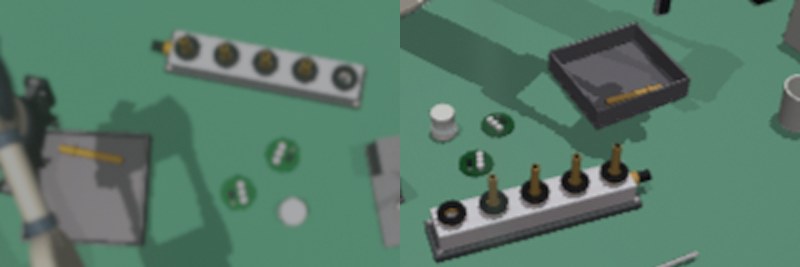

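Tube 1 lies in the tray at panel (90,155), in its planned lane. Moving to the next tube.

Emit:
step_arm([
  [[-0.598,0.351,0],[0.008,0.002,0.006],26],
  [[-0.598,0.351,0],[0.008,0.002,0.006],26],
  [[-0.598,0.351,0],[0.008,0.002,0.006],26],
  [[-0.598,0.351,0],[0.008,0.002,0.006],26],
  [[-0.598,0.351,0],[0.008,0.002,0.006],26],
  [[-0.598,0.351,0],[0.008,0.002,0.006],26],
  [[-0.598,0.351,0],[0.008,0.002,0.006],26],
  [[-0.598,0.351,0],[0.008,0.002,0.006],26],
  [[-0.598,0.351,0],[0.008,0.002,0.006],26],
])

```text
clock: 18.62
tcp_pos: [610.3, -61.9, 180.4]
tcp_rot: [[0.177, 0.984, 0.0], [0.984, -0.177, 0.001], [0.001, -0.0, -1.0]]
force: [-0.3, 0.2, -0.7]
width: 0.256
```

```bash
python3 d.py 610.8 -63.5 66
```

```text
18.625 [610.3 -61.9 180.4] [[0.177, 0.984, 0.0], [0.984, -0.177, 0.001], [0.001, -0.0, -1.0]] [-0.3  0.2 -0.7] 0.256 [-0.16  0.12  1.29  0.    1.73  0.02]
shift [-0.003  0.002  0.229]
turn to upright [-0.    -0.001  0.002]
```

Emit:
step_arm([
  [[-0.003,0.002,0.08],[0,0,0],26],
  [[-0.003,0.002,0.15],[0,0,0],26],
  [[-0.003,0.002,0.2],[0,0,0],26],
  [[-0.003,0.002,0.225],[0,0,0],26],
  [[-0.003,0.002,0.225],[0,0,0],26],
  [[-0.003,0.002,0.235],[0,0,0],26],
  [[-0.003,0.002,0.245],[0,0,0],26],
  [[-0.003,0.002,0.253],[0,0,0],26],
  [[-0.003,0.002,0.258],[0,0,0],26],
  [[-0.003,0.002,0.258],[0,0,0],26],
  [[-0.003,0.002,0.258],[0,0,0],26],
])

```text
clock: 20.0
tcp_pos: [611.7, -63.5, 53.2]
tcp_rot: [[0.177, 0.984, 0.002], [0.984, -0.177, 0.001], [0.001, 0.002, -1.0]]
force: [-1.4, 1.1, 7.2]
width: 0.259
```

```bash
python3 d.py 610.8 -63.5 51
```

```text
20.0 [611.7 -63.5  53.2] [[0.177, 0.984, 0.002], [0.984, -0.177, 0.001], [0.001, 0.002, -1.0]] [-1.4  1.1  7.2] 0.259 [-0.16  0.17  1.47  0.    1.51  0.02]
shift [-0.    -0.002  0.004]
turn to upright [ 0.002 -0.001  0.002]
```

Emit:
step_arm([
  [[0,-0.001,0.007],[0,0,0],26],
  [[0,-0.001,0.007],[0,0,0],26],
  [[0,-0.001,0.006],[0,0,0],16],
  [[0,-0.001,0.006],[0,0,0],8],
  [[0,-0.001,0.006],[0,0,0],5],
  [[0,-0.001,0.006],[0,0,0],5],
], newtons=40)

```text
clock: 20.75
tcp_pos: [611.6, -63.5, 51.9]
tcp_rot: [[0.177, 0.984, 0.004], [0.984, -0.177, 0.0], [0.001, 0.004, -1.0]]
force: [-2.7, 0.6, 7.7]
width: 0.132
```

Emit:
step_arm([
  [[0,-0.001,-0.006],[0,0,0],5],
  [[0,-0.001,-0.016],[0,0,0],5],
  [[0,-0.001,-0.04],[0,0,0],5],
  [[0,-0.001,-0.1],[0,0,0],5],
  [[0,-0.001,-0.2],[0,0,0],5],
  [[0,-0.001,-0.24],[0,0,0],5],
  [[0,-0.001,-0.24],[0,0,0],5],
], newtons=60)

```text
clock: 21.62
tcp_pos: [611.3, -63.6, 173.2]
tcp_rot: [[0.177, 0.984, 0.007], [0.984, -0.177, -0.0], [0.001, 0.007, -1.0]]
force: [0.2, -0.0, -0.8]
width: 0.123
```

```bash
cat > chk.py <<'E'
from h import *
import sys
s=snap("scene",sys.argv[1]+"s.png"); 
h=cv2.cvtColor(s,cv2.COLOR_BGR2HSV); m=((h[...,0]>10)&(h[...,0]<28)&(h[...,1]>110)).astype(np.uint8); m[:105]=0; m[:,200:][:, 215:]=0; m[:,:200]=0
n,l,S,C=cv2.connectedComponentsWithStats(m)
for k in range(1,n):
    if S[k][4]>8: print("brass",S[k],C[k].round(1))
g=(h[...,1]<80).astype(np.uint8); g[:128]=0;g[196:]=0;g[:,:270]=0;g[:,348:]=0
r=cv2.boundingRect(max(cv2.findContours(g,0,2)[0],key=cv2.contourArea)); print("tray bbox",r)
E
python3 chk.py b1; python3 d.py 468 274 172
python3 - <<'E'
from h import *
h=cv2.cvtColor(cv2.imread("pics/scene0.png"),cv2.COLOR_BGR2HSV)
g=(h[...,1]<80).astype(np.uint8); g[:128]=0;g[196:]=0;g[:,:270]=0;g[:,348:]=0
print("ref",cv2.boundingRect(max(cv2.findContours(g,0,2)[0],key=cv2.contourArea)))
E
```

```text
brass [303 162  27  10  69] [314.3 167.1]
brass [304 193   7  15  63] [307.3 201. ]
brass [284 198   7  15  63] [287.3 206.2]
brass [264 203   7  15  62] [266.9 211.2]
brass [316 206   4   5  15] [317.5 207.9]
brass [222 224   8   3  16] [225.1 224.8]
tray bbox (274, 131, 72, 54)
21.675 [610.6 -63.5 171. ] [[0.177, 0.984, 0.003], [0.984, -0.177, 0.0], [0.001, 0.003, -1.0]] [-1.   0.  -0.8] 0.12 [-0.16  0.12  1.3   0.    1.71  0.02]
shift [ 0.614 -0.4   -0.003]
turn to upright [ 0.003 -0.001  0.002]
ref (274, 131, 72, 54)
```

Emit:
step_arm([
  [[0.1,-0.065,-0.01],[0,0,0],5],
  [[0.2,-0.13,-0.01],[0,0,0],5],
  [[0.3,-0.195,-0.01],[0,0,0],5],
  [[0.4,-0.26,-0.01],[0,0.1,0],5],
  [[0.5,-0.325,-0.01],[0,0.25,0],5],
  [[0.614,-0.4,-0.01],[0,0.4,0],5],
  [[0.614,-0.4,0],[0,0.55,0],5],
  [[0.614,-0.4,0],[0,0.667,0],5],
  [[0.614,-0.4,0],[0,0.667,0],5],
  [[0.614,-0.4,0],[0,0.667,0],5],
])

```text
clock: 22.92
tcp_pos: [468.0, 273.9, 169.6]
tcp_rot: [[0.136, 0.984, 0.115], [0.755, -0.178, 0.632], [0.642, 0.001, -0.767]]
force: [-0.3, 0.5, -0.4]
width: 0.119
```

```bash
python3 chk.py b2; python3 d.py 468 274 48
```

```text
brass [327 122   6   7  23] [329.5 124.7]
brass [303 162  27  10  70] [314.3 167.1]
brass [304 193   7  15  62] [307.3 200.9]
brass [284 198   7  15  62] [287.3 206.1]
brass [264 203   7  15  62] [266.9 211.2]
brass [316 206   4   5  15] [317.5 207.9]
brass [222 224   7   3  14] [225.  224.8]
tray bbox (274, 131, 72, 54)
22.975 [468.3 274.3 170.4] [[0.134, 0.984, 0.116], [0.754, -0.177, 0.632], [0.643, 0.003, -0.766]] [-0.7 -0.4 -0.5] 0.124 [ 0.06 -0.36  1.89  0.68  1.45  0.21]
shift [-0.158 -0.001  0.187]
turn to upright [ 0.002 -0.666  0.003]
```

Tube 2 is held and visible at (329,124), and the tray hasn't moved. Lowering and releasing.

Emit:
step_arm([
  [[-0.06,0,0.07],[0,0,0],5],
  [[-0.12,0,0.14],[0,0,0],5],
  [[-0.158,-0.001,0.187],[0,0,0],5],
  [[-0.158,-0.001,0.187],[0,0,0],5],
  [[-0.158,-0.001,0.187],[0,0,0],5],
  [[-0.158,-0.001,0.187],[0,0,0],20],
  [[-0.158,-0.001,0.187],[0,0,0],40],
  [[-0.158,-0.001,0.187],[0,0,0],45],
])

```text
clock: 23.98
tcp_pos: [468.4, 273.9, 48.8]
tcp_rot: [[0.133, 0.984, 0.117], [0.754, -0.177, 0.632], [0.643, 0.004, -0.766]]
force: [-0.3, 0.7, -0.3]
width: 0.449
```

Emit:
step_arm([
  [[-0.06,0,-0.06],[0,0,0],45],
  [[-0.06,0,-0.06],[0,0,0],45],
  [[0,0,-0.16],[0,-0.15,0],45],
  [[0.08,0,-0.2],[0,-0.33,0],45],
  [[0.14,0,-0.22],[0,-0.5,0],45],
  [[0.14,0,-0.22],[0,-0.667,0],45],
])

```text
clock: 24.72
tcp_pos: [466.2, 259.6, 183.1]
tcp_rot: [[0.176, 0.984, 0.012], [0.984, -0.176, -0.002], [0.0, 0.012, -1.0]]
force: [-0.6, -0.3, -1.3]
width: 0.452
```

```bash
python3 chk.py b3; python3 d.py 621.2 -6.5 180
```

```text
brass [298 158  28  10  92] [311.8 162.4]
brass [303 162  27  10  73] [314.4 167. ]
brass [304 193   7  15  65] [307.3 201.1]
brass [284 198   7  15  62] [287.3 206.1]
brass [264 203   7  15  62] [266.9 211.2]
brass [316 206   4   5  15] [317.5 207.9]
brass [222 224   7   3  14] [225.  224.8]
tray bbox (274, 131, 72, 54)
24.775 [465.2 261.2 179.9] [[0.173, 0.985, 0.006], [0.985, -0.173, -0.009], [-0.008, 0.007, -1.0]] [-4.6 -0.4 -1.2] 0.448 [ 0.45 -0.09  1.51 -0.01  1.73  0.63]
shift [-0.473  0.4    0.007]
turn to upright [0.007 0.007 0.005]
```

Emit:
step_arm([
  [[-0.473,0.4,0.002],[0.007,0.002,0.005],26],
  [[-0.473,0.4,0.002],[0.007,0.002,0.005],26],
  [[-0.473,0.4,0.002],[0.007,0.002,0.005],26],
  [[-0.473,0.4,0.002],[0.007,0.002,0.005],26],
  [[-0.473,0.4,0.002],[0.007,0.002,0.005],26],
  [[-0.473,0.4,0.002],[0.007,0.002,0.005],26],
  [[-0.473,0.4,0.002],[0.007,0.002,0.005],26],
  [[-0.473,0.4,0.002],[0.007,0.002,0.005],26],
  [[-0.473,0.4,0.002],[0.007,0.002,0.005],26],
])

```text
clock: 25.9
tcp_pos: [620.8, -5.0, 182.6]
tcp_rot: [[0.177, 0.984, -0.0], [0.984, -0.177, -0.005], [-0.005, 0.001, -1.0]]
force: [0.6, 0.1, -0.1]
width: 0.26
```

```bash
python3 d.py 621.2 -6.8 51.5
```

```text
25.9 [620.8  -5.  182.6] [[0.177, 0.984, -0.0], [0.984, -0.177, -0.005], [-0.005, 0.001, -1.0]] [ 0.6  0.1 -0.1] 0.26 [-0.06  0.14  1.26 -0.01  1.74  0.12]
shift [-0.002  0.001  0.262]
turn to upright [0.001 0.005 0.002]
```

Emit:
step_arm([
  [[-0.002,0.001,0.08],[0.001,0.005,0.002],26],
  [[-0.002,0.001,0.15],[0.001,0.005,0.002],26],
  [[-0.002,0.001,0.2],[0.001,0.005,0.002],26],
  [[-0.002,0.001,0.229],[0.001,0.005,0.002],26],
  [[-0.002,0.001,0.229],[0.001,0.005,0.002],26],
  [[-0.002,0.001,0.239],[0.001,0.005,0.002],26],
  [[-0.002,0.001,0.249],[0.001,0.005,0.002],26],
  [[-0.002,0.001,0.257],[0.001,0.005,0.002],26],
  [[-0.002,0.001,0.262],[0.001,0.005,0.002],26],
  [[-0.002,0.001,0.262],[0.001,0.005,0.002],26],
  [[-0.002,0.001,0.262],[0.001,0.005,0.002],26],
])

```text
clock: 27.28
tcp_pos: [621.8, -6.8, 53.4]
tcp_rot: [[0.179, 0.984, 0.002], [0.984, -0.179, 0.0], [0.0, 0.002, -1.0]]
force: [-0.4, 0.3, 6.3]
width: 0.259
```

Emit:
step_arm([
  [[0,-0.001,0.008],[0,0,0],26],
  [[0,-0.001,0.008],[0,0,0],26],
  [[0,-0.001,0.007],[0,0,0],16],
  [[0,-0.001,0.007],[0,0,0],8],
  [[0,-0.001,0.007],[0,0,0],5],
  [[0,-0.001,0.007],[0,0,0],5],
], newtons=40)

```text
clock: 28.02
tcp_pos: [621.8, -6.6, 51.8]
tcp_rot: [[0.179, 0.984, 0.004], [0.984, -0.179, 0.0], [0.001, 0.004, -1.0]]
force: [-3.0, 0.0, 7.6]
width: 0.132
```

Emit:
step_arm([
  [[0,-0.001,-0.006],[0,0,0],5],
  [[0,-0.001,-0.016],[0,0,0],5],
  [[0,-0.001,-0.04],[0,0,0],5],
  [[0,-0.001,-0.1],[0,0,0],5],
  [[0,-0.001,-0.2],[0,0,0],5],
  [[0,-0.001,-0.24],[0,0,0],5],
  [[0,-0.001,-0.24],[0,0,0],5],
], newtons=60)

```text
clock: 28.9
tcp_pos: [621.5, -6.6, 173.1]
tcp_rot: [[0.179, 0.984, 0.007], [0.984, -0.179, -0.0], [0.001, 0.007, -1.0]]
force: [-0.5, -0.1, -0.4]
width: 0.123
```

```bash
python3 chk.py c1; python3 d.py 443 274 172
```

```text
brass [299 158  27  10  91] [312.  162.3]
brass [303 162  27  10  73] [314.4 167. ]
brass [265 188   5   9  30] [267.1 191.7]
brass [304 193   7  15  64] [307.3 201.1]
brass [284 198   7  15  64] [287.3 206.2]
brass [316 206   4   5  15] [317.5 207.9]
brass [264 213   7   3  13] [267.3 214.2]
brass [222 224   7   3  14] [225.  224.6]
tray bbox (270, 128, 76, 68)
28.95 [620.7  -6.6 170.8] [[0.179, 0.984, 0.003], [0.984, -0.179, 0.0], [0.001, 0.003, -1.0]] [ 0.1  0.6 -1.7] 0.123 [-0.07  0.14  1.28  0.    1.71  0.11]
shift [ 0.489 -0.45  -0.003]
turn to upright [ 0.003 -0.001  0.   ]
```

Tube 3 is held, and the tubes already in the tray haven't shifted. Carrying it to the lane at x = 443.

Emit:
step_arm([
  [[0.09,-0.083,-0.01],[0,0,0],5],
  [[0.18,-0.166,-0.01],[0,0,0],5],
  [[0.27,-0.249,-0.01],[0,0,0],5],
  [[0.35,-0.323,-0.01],[0,0.1,0],5],
  [[0.43,-0.396,-0.01],[0,0.25,0],5],
  [[0.489,-0.45,-0.01],[0,0.4,0],5],
  [[0.489,-0.45,0],[0,0.55,0],5],
  [[0.489,-0.45,0],[0,0.667,0],5],
  [[0.489,-0.45,0],[0,0.667,0],5],
  [[0.489,-0.45,0],[0,0.667,0],5],
])

```text
clock: 30.2
tcp_pos: [443.0, 274.0, 169.3]
tcp_rot: [[0.137, 0.984, 0.116], [0.755, -0.18, 0.631], [0.642, 0.001, -0.767]]
force: [0.9, 0.6, -0.9]
width: 0.126
```

```bash
python3 chk.py c2; python3 d.py 443 274 48
```

```text
brass [322 118   6   6  20] [324.8 120.5]
brass [298 158  28  10  93] [311.8 162.4]
brass [303 162  27  10  73] [314.4 167. ]
brass [304 193   7  15  63] [307.3 201. ]
brass [284 198   7  15  61] [287.4 206.1]
brass [316 206   4   5  15] [317.5 207.9]
brass [264 213   7   3  13] [267.3 214.2]
brass [222 224   7   3  15] [224.9 224.7]
tray bbox (274, 131, 72, 54)
30.25 [443.1 274.5 170. ] [[0.135, 0.984, 0.117], [0.754, -0.179, 0.632], [0.642, 0.002, -0.767]] [ 1.   0.7 -0.2] 0.12 [ 0.06 -0.43  1.95  0.68  1.46  0.22]
shift [-0.157 -0.001  0.186]
turn to upright [ 0.002 -0.666  0.001]
```

Emit:
step_arm([
  [[-0.06,0,0.07],[0,0,0],5],
  [[-0.12,0,0.14],[0,0,0],5],
  [[-0.157,-0.001,0.186],[0,0,0],5],
  [[-0.157,-0.001,0.186],[0,0,0],5],
  [[-0.157,-0.001,0.186],[0,0,0],5],
  [[-0.157,-0.001,0.186],[0,0,0],20],
  [[-0.157,-0.001,0.186],[0,0,0],40],
  [[-0.157,-0.001,0.186],[0,0,0],45],
])

```text
clock: 31.25
tcp_pos: [443.2, 274.0, 49.1]
tcp_rot: [[0.135, 0.984, 0.118], [0.754, -0.179, 0.632], [0.642, 0.004, -0.766]]
force: [-0.5, -0.7, 1.0]
width: 0.447
```

Emit:
step_arm([
  [[-0.06,0,-0.06],[0,0,0],45],
  [[-0.06,0,-0.06],[0,0,0],45],
  [[0,0,-0.16],[0,-0.15,0],45],
  [[0.08,0,-0.2],[0,-0.33,0],45],
  [[0.14,0,-0.22],[0,-0.5,0],45],
  [[0.14,0,-0.22],[0,-0.667,0],45],
  [[0.14,0,-0.22],[0,-0.667,0],45],
])

```text
clock: 32.12
tcp_pos: [439.3, 260.6, 177.8]
tcp_rot: [[0.173, 0.985, 0.003], [0.985, -0.173, -0.001], [-0.001, 0.003, -1.0]]
force: [-0.5, -0.6, -1.3]
width: 0.452
```

```bash
python3 chk.py c3; python3 d.py 631.5 50 182
```

```text
brass [294 153  27  10  91] [307.6 157.7]
brass [298 158  28  10  96] [311.9 162.2]
brass [303 162  27  10  71] [314.5 167. ]
brass [304 193   7  15  64] [307.3 201.1]
brass [284 198   7  15  63] [287.3 206.2]
brass [316 206   4   5  15] [317.5 207.9]
brass [264 213   7   3  14] [267.2 214.1]
brass [222 224   7   3  14] [225.  224.8]
tray bbox (274, 131, 72, 54)
32.175 [439.2 259.3 177.4] [[0.175, 0.985, 0.002], [0.985, -0.175, 0.0], [0.0, 0.002, -1.0]] [-1.  -1.3  0.3] 0.45 [ 0.47 -0.16  1.57 -0.    1.73  0.64]
shift [-0.345  0.452 -0.008]
turn to upright [ 0.002 -0.     0.004]
```

Three tubes are in the tray. Next is the fitting at (631.5, 50).

Emit:
step_arm([
  [[-0.345,0.452,-0.008],[0.002,0,0.004],26],
  [[-0.345,0.452,-0.008],[0.002,0,0.004],26],
  [[-0.345,0.452,-0.008],[0.002,0,0.004],26],
  [[-0.345,0.452,-0.008],[0.002,0,0.004],26],
  [[-0.345,0.452,-0.008],[0.002,0,0.004],26],
  [[-0.345,0.452,-0.008],[0.002,0,0.004],26],
  [[-0.345,0.452,-0.008],[0.002,0,0.004],26],
  [[-0.345,0.452,-0.008],[0.002,0,0.004],26],
])

```text
clock: 33.17
tcp_pos: [630.8, 50.6, 182.2]
tcp_rot: [[0.178, 0.984, 0.001], [0.984, -0.178, 0.001], [0.001, 0.0, -1.0]]
force: [-0.2, -0.1, -0.0]
width: 0.261
```

```bash
python3 d.py 631.5 50 51.5
```

```text
33.175 [630.8  50.6 182.2] [[0.178, 0.984, 0.001], [0.984, -0.178, 0.001], [0.001, 0.0, -1.0]] [-0.2 -0.1 -0. ] 0.261 [0.03 0.17 1.23 0.   1.74 0.21]
shift [-0.001  0.002  0.261]
turn to upright [ 0.    -0.001  0.001]
```

Emit:
step_arm([
  [[-0.001,0.002,0.08],[0,0,0],26],
  [[-0.001,0.002,0.15],[0,0,0],26],
  [[-0.001,0.002,0.2],[0,0,0],26],
  [[-0.001,0.002,0.229],[0,0,0],26],
  [[-0.001,0.002,0.229],[0,0,0],26],
  [[-0.001,0.002,0.239],[0,0,0],26],
  [[-0.001,0.002,0.249],[0,0,0],26],
  [[-0.001,0.002,0.257],[0,0,0],26],
  [[-0.001,0.002,0.261],[0,0,0],26],
  [[-0.001,0.002,0.261],[0,0,0],26],
  [[-0.001,0.002,0.261],[0,0,0],26],
])

```text
clock: 34.55
tcp_pos: [632.5, 50.2, 53.5]
tcp_rot: [[0.178, 0.984, 0.003], [0.984, -0.178, 0.002], [0.002, 0.003, -1.0]]
force: [-0.9, 0.4, 6.3]
width: 0.259
```

Emit:
step_arm([
  [[0,-0.001,0.008],[0,0,0],26],
  [[0,-0.001,0.008],[0,0,0],26],
  [[0,-0.001,0.007],[0,0,0],16],
  [[0,-0.001,0.007],[0,0,0],8],
  [[0,-0.001,0.007],[0,0,0],5],
  [[0,-0.001,0.007],[0,0,0],5],
], newtons=40)

```text
clock: 35.3
tcp_pos: [632.1, 50.4, 51.8]
tcp_rot: [[0.178, 0.984, 0.004], [0.984, -0.178, 0.002], [0.003, 0.003, -1.0]]
force: [-4.2, 0.0, 7.7]
width: 0.125
```

Emit:
step_arm([
  [[0,-0.001,-0.006],[0,0,0],5],
  [[0,-0.001,-0.016],[0,0,0],5],
  [[0,-0.001,-0.04],[0,0,0],5],
  [[0,-0.001,-0.1],[0,0,0],5],
  [[0,-0.001,-0.2],[0,0,0],5],
  [[0,-0.001,-0.24],[0,0,0],5],
  [[0,-0.001,-0.24],[0,0,0],5],
], newtons=60)

```text
clock: 36.17
tcp_pos: [631.8, 50.3, 173.2]
tcp_rot: [[0.178, 0.984, 0.007], [0.984, -0.178, 0.002], [0.003, 0.006, -1.0]]
force: [0.5, 0.2, -0.8]
width: 0.119
```

```bash
python3 chk.py e1; python3 d.py 418 274 172
```

```text
brass [301 153  20   8  69] [310.9 156.8]
brass [304 158  22   8  76] [314.9 161.4]
brass [304 162  26  10  68] [315.2 166.8]
brass [287 183   5   9  34] [288.8 186.9]
brass [304 193   7  15  64] [307.2 201. ]
brass [316 206   4   5  15] [317.5 207.9]
brass [284 208   7   3  15] [287.1 209.1]
brass [264 213   7   3  15] [267.1 214. ]
brass [222 224   7   3  15] [224.9 224.7]
tray bbox (274, 128, 72, 65)
36.225 [631.   50.3 170.8] [[0.178, 0.984, 0.003], [0.984, -0.178, 0.002], [0.002, 0.003, -1.0]] [ 0.8 -0.5 -1.1] 0.119 [0.02 0.17 1.25 0.   1.72 0.2 ]
shift [ 0.364 -0.499 -0.003]
turn to upright [ 0.003 -0.002  0.001]
```

Emit:
step_arm([
  [[0.07,-0.096,-0.01],[0,0,0],5],
  [[0.14,-0.192,-0.01],[0,0,0],5],
  [[0.21,-0.288,-0.01],[0,0,0],5],
  [[0.27,-0.37,-0.01],[0,0.1,0],5],
  [[0.33,-0.452,-0.01],[0,0.25,0],5],
  [[0.364,-0.499,-0.01],[0,0.4,0],5],
  [[0.364,-0.499,0],[0,0.55,0],5],
  [[0.364,-0.499,0],[0,0.667,0],5],
  [[0.364,-0.499,0],[0,0.667,0],5],
  [[0.364,-0.499,0],[0,0.667,0],5],
])

```text
clock: 37.48
tcp_pos: [417.9, 273.7, 169.6]
tcp_rot: [[0.136, 0.984, 0.116], [0.753, -0.179, 0.633], [0.643, 0.001, -0.766]]
force: [0.4, 0.2, -0.5]
width: 0.122
```

```bash
python3 chk.py e2; python3 d.py 418 274 48
```

```text
brass [317 113   7   7  23] [320.  115.8]
brass [294 153  27  10  91] [307.4 157.7]
brass [298 158  28  10  99] [311.8 162.2]
brass [303 162  27  10  72] [314.5 167. ]
brass [304 193   7  15  62] [307.3 200.9]
brass [316 206   4   5  15] [317.5 207.9]
brass [284 208   7   3  15] [287.1 209.1]
brass [264 213   7   3  13] [267.3 214.2]
brass [222 224   7   3  15] [224.9 224.7]
tray bbox (274, 131, 72, 54)
37.525 [418.  274.1 170.4] [[0.135, 0.984, 0.116], [0.753, -0.178, 0.633], [0.644, 0.002, -0.765]] [-0.3 -0.  -0.2] 0.122 [ 0.06 -0.51  2.    0.68  1.48  0.24]
shift [-0.158 -0.001  0.187]
turn to upright [ 0.002 -0.668  0.002]
```

Emit:
step_arm([
  [[-0.06,0,0.07],[0,0,0],5],
  [[-0.12,0,0.14],[0,0,0],5],
  [[-0.158,-0.001,0.187],[0,0,0],5],
  [[-0.158,-0.001,0.187],[0,0,0],5],
  [[-0.158,-0.001,0.187],[0,0,0],5],
  [[-0.158,-0.001,0.187],[0,0,0],20],
  [[-0.158,-0.001,0.187],[0,0,0],40],
  [[-0.158,-0.001,0.187],[0,0,0],45],
])

```text
clock: 38.52
tcp_pos: [418.1, 273.9, 48.7]
tcp_rot: [[0.134, 0.984, 0.117], [0.753, -0.178, 0.633], [0.644, 0.003, -0.765]]
force: [0.1, 0.1, -0.7]
width: 0.455
```

Emit:
step_arm([
  [[-0.06,0,-0.06],[0,0,0],45],
  [[-0.06,0,-0.06],[0,0,0],45],
  [[0,0,-0.16],[0,-0.15,0],45],
  [[0.08,0,-0.2],[0,-0.33,0],45],
  [[0.14,0,-0.22],[0,-0.5,0],45],
  [[0.14,0,-0.22],[0,-0.667,0],45],
  [[0.14,0,-0.22],[0,-0.667,0],45],
])

```text
clock: 39.4
tcp_pos: [414.2, 260.2, 177.4]
tcp_rot: [[0.173, 0.985, 0.002], [0.985, -0.173, 0.0], [0.001, 0.002, -1.0]]
force: [-0.3, 0.6, -0.3]
width: 0.447
```

```bash
python3 chk.py e3; python3 d.py 642 106.5 182
```

```text
brass [290 149  27  10  87] [303.4 153.3]
brass [294 153  27  10  91] [307.5 157.7]
brass [298 158  28  10  97] [311.9 162.2]
brass [303 162  27  10  72] [314.5 167. ]
brass [304 193   7  15  64] [307.3 201.1]
brass [316 206   4   5  15] [317.5 207.9]
brass [284 208   7   3  15] [287.1 209.1]
brass [264 213   7   3  14] [267.2 214.1]
brass [222 224   7   3  15] [224.9 224.7]
tray bbox (274, 131, 72, 54)
39.45 [414.1 258.8 177. ] [[0.174, 0.985, 0.002], [0.985, -0.174, 0.002], [0.002, 0.002, -1.0]] [-0.   0.3 -0.3] 0.45 [ 0.49 -0.22  1.62  0.    1.73  0.66]
shift [-0.22   0.502 -0.01 ]
turn to upright [ 0.002 -0.002  0.004]
```

Four tubes are in. Going for the last one.

Emit:
step_arm([
  [[-0.22,0.502,-0.01],[0.002,-0.002,0.004],26],
  [[-0.22,0.502,-0.01],[0.002,-0.002,0.004],26],
  [[-0.22,0.502,-0.01],[0.002,-0.002,0.004],26],
  [[-0.22,0.502,-0.01],[0.002,-0.002,0.004],26],
  [[-0.22,0.502,-0.01],[0.002,-0.002,0.004],26],
  [[-0.22,0.502,-0.01],[0.002,-0.002,0.004],26],
  [[-0.22,0.502,-0.01],[0.002,-0.002,0.004],26],
  [[-0.22,0.502,-0.01],[0.002,-0.002,0.004],26],
])

```text
clock: 40.45
tcp_pos: [641.2, 107.4, 182.8]
tcp_rot: [[0.178, 0.984, 0.0], [0.984, -0.178, 0.001], [0.001, 0.0, -1.0]]
force: [-0.4, 0.4, 0.0]
width: 0.257
```

```bash
python3 d.py 642 107 51.5
```

```text
40.45 [641.2 107.4 182.8] [[0.178, 0.984, 0.0], [0.984, -0.178, 0.001], [0.001, 0.0, -1.0]] [-0.4  0.4  0. ] 0.257 [0.11 0.22 1.17 0.   1.75 0.29]
shift [-0.001  0.002  0.263]
turn to upright [ 0.    -0.001  0.001]
```

Emit:
step_arm([
  [[-0.001,0.002,0.08],[0,0,0],26],
  [[-0.001,0.002,0.15],[0,0,0],26],
  [[-0.001,0.002,0.2],[0,0,0],26],
  [[-0.001,0.002,0.23],[0,0,0],26],
  [[-0.001,0.002,0.23],[0,0,0],26],
  [[-0.001,0.002,0.24],[0,0,0],26],
  [[-0.001,0.002,0.25],[0,0,0],26],
  [[-0.001,0.002,0.258],[0,0,0],26],
  [[-0.001,0.002,0.262],[0,0,0],26],
  [[-0.001,0.002,0.262],[0,0,0],26],
  [[-0.001,0.002,0.262],[0,0,0],26],
])

```text
clock: 41.82
tcp_pos: [642.9, 107.0, 53.6]
tcp_rot: [[0.178, 0.984, 0.003], [0.984, -0.178, 0.001], [0.002, 0.002, -1.0]]
force: [0.3, 1.3, 6.6]
width: 0.262
```

Emit:
step_arm([
  [[0,-0.001,0.008],[0,0,0],26],
  [[0,-0.001,0.008],[0,0,0],26],
  [[0,-0.001,0.007],[0,0,0],16],
  [[0,-0.001,0.007],[0,0,0],8],
  [[0,-0.001,0.007],[0,0,0],5],
  [[0,-0.001,0.007],[0,0,0],5],
], newtons=40)

```text
clock: 42.58
tcp_pos: [642.4, 107.3, 52.0]
tcp_rot: [[0.178, 0.984, 0.003], [0.984, -0.178, 0.002], [0.003, 0.003, -1.0]]
force: [-4.5, 0.3, 8.3]
width: 0.126
```

Emit:
step_arm([
  [[0,-0.001,-0.006],[0,0,0],5],
  [[0,-0.001,-0.016],[0,0,0],5],
  [[0,-0.001,-0.04],[0,0,0],5],
  [[0,-0.001,-0.1],[0,0,0],5],
  [[0,-0.001,-0.2],[0,0,0],5],
  [[0,-0.001,-0.24],[0,0,0],5],
  [[0,-0.001,-0.24],[0,0,0],5],
], newtons=60)

```text
clock: 43.45
tcp_pos: [642.1, 107.2, 173.6]
tcp_rot: [[0.178, 0.984, 0.006], [0.984, -0.178, 0.002], [0.003, 0.006, -1.0]]
force: [-0.6, -0.2, -0.6]
width: 0.123
```

```bash
python3 chk.py f1; python3 d.py 396 274 172
```

```text
brass [290 153  14   6  41] [296.4 155.1]
brass [294 158  12   5  36] [299.5 159.9]
brass [299 163   7   5  23] [302. 165.]
brass [307 178   6   9  35] [309.5 181.4]
brass [304 203   7   4  11] [307.5 204.4]
brass [316 206   4   5  14] [317.6 207.8]
brass [284 208   7   3  14] [287.  209.1]
brass [264 213   7   3  13] [267.3 214.2]
brass [222 224   7   3  15] [224.9 224.7]
tray bbox (274, 128, 72, 60)
43.5 [641.4 107.2 171.3] [[0.178, 0.984, 0.003], [0.984, -0.178, 0.002], [0.002, 0.003, -1.0]] [ 0.3  0.4 -1.1] 0.121 [0.11 0.22 1.19 0.   1.72 0.29]
shift [ 0.241 -0.542 -0.002]
turn to upright [ 0.002 -0.002  0.001]
```

The tray tubes read differently now, so the tray may have been knocked. Taking a look.

```bash
python3 tray.py f2
```

```text
43.5 [641.4 107.2 171.3] [[0.178, 0.984, 0.003], [0.984, -0.178, 0.002], [0.002, 0.003, -1.0]] [ 0.3  0.4 -1.1] 0.121 [0.11 0.22 1.19 0.   1.72 0.29]
tray [442.725 200.4    30.   ] size [291, 322] angle 90.0
```

View pics/f2.png

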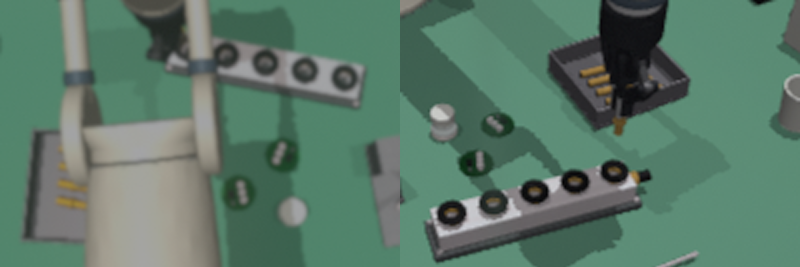

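The tray is where it was; the arm only hides part of it. Carrying the last tube over.

Emit:
step_arm([
  [[0.045,-0.1,-0.01],[0,0,0],5],
  [[0.09,-0.2,-0.01],[0,0,0],5],
  [[0.135,-0.3,-0.01],[0,0,0],5],
  [[0.17,-0.38,-0.01],[0,0.1,0],5],
  [[0.21,-0.47,-0.01],[0,0.25,0],5],
  [[0.241,-0.542,-0.01],[0,0.4,0],5],
  [[0.241,-0.542,0],[0,0.55,0],5],
  [[0.241,-0.542,0],[0,0.667,0],5],
  [[0.241,-0.542,0],[0,0.667,0],5],
  [[0.241,-0.542,0],[0,0.667,0],5],
])

```text
clock: 44.85
tcp_pos: [395.3, 273.6, 168.8]
tcp_rot: [[0.138, 0.984, 0.113], [0.754, -0.178, 0.632], [0.642, -0.002, -0.766]]
force: [-0.5, 0.2, 0.1]
width: 0.12
```

```bash
python3 chk.py f3; python3 d.py 394 274 48
```

```text
brass [313 110   7   6  23] [315.8 112.4]
brass [290 149  27  10  87] [303.2 153.4]
brass [294 153  27  10  94] [307.5 157.7]
brass [298 158  28  10  97] [312.1 162.2]
brass [303 162  27  10  72] [314.5 167. ]
brass [304 203   7   4  12] [307.2 204.2]
brass [316 206   4   5  15] [317.5 207.9]
brass [284 208   7   3  15] [287.1 209.1]
brass [264 213   7   3  13] [267.3 214.2]
brass [222 224   7   3  14] [225.  224.8]
tray bbox (274, 131, 72, 54)
44.9 [395.4 274.  169.5] [[0.137, 0.984, 0.113], [0.754, -0.177, 0.633], [0.643, -0.001, -0.766]] [-0.8  0.5 -0.2] 0.124 [ 0.07 -0.58  2.05  0.68  1.5   0.26]
shift [-0.157 -0.002  0.186]
turn to upright [-0.002 -0.667  0.001]
```

Emit:
step_arm([
  [[-0.06,0,0.07],[0,0,0],5],
  [[-0.12,0,0.14],[0,0,0],5],
  [[-0.157,-0.001,0.186],[0,0,0],5],
  [[-0.157,-0.001,0.186],[0,0,0],5],
  [[-0.157,-0.001,0.186],[0,0,0],5],
  [[-0.157,-0.001,0.186],[0,0,0],20],
  [[-0.157,-0.001,0.186],[0,0,0],40],
  [[-0.157,-0.001,0.186],[0,0,0],45],
])

```text
clock: 45.9
tcp_pos: [395.1, 273.8, 48.6]
tcp_rot: [[0.136, 0.984, 0.114], [0.754, -0.177, 0.633], [0.643, -0.0, -0.766]]
force: [-0.8, 0.0, 0.2]
width: 0.449
```

Emit:
step_arm([
  [[-0.06,0,-0.06],[0,0,0],45],
  [[-0.06,0,-0.06],[0,0,0],45],
  [[0,0,-0.16],[0,-0.15,0],45],
  [[0.08,0,-0.2],[0,-0.33,0],45],
  [[0.14,0,-0.22],[0,-0.5,0],45],
  [[0.14,0,-0.26],[0,-0.667,0],45],
  [[0.14,0,-0.3],[0,-0.667,0],45],
])

```text
clock: 46.78
tcp_pos: [387.0, 234.3, 208.2]
tcp_rot: [[0.171, 0.985, -0.002], [0.985, -0.171, -0.0], [-0.001, -0.002, -1.0]]
force: [0.3, 0.1, -0.2]
width: 0.448
```

Emit:
step_arm([
  [[0.35,0,0],[0,0,0],45],
  [[0.35,0,0],[0,0,0],45],
  [[0.35,0,0],[0,0,0],45],
  [[0.35,0,0],[0,0,0],45],
  [[0.35,0,0],[0,0,0],45],
  [[0.35,0,0],[0,0,0],45],
])

```text
clock: 47.52
tcp_pos: [417.3, 405.3, 209.1]
tcp_rot: [[0.173, 0.985, -0.001], [0.985, -0.173, 0.001], [0.001, -0.001, -1.0]]
force: [0.4, -0.3, 0.1]
width: 0.45
```

```bash
python3 chk.py g; python3 - <<'E'
from h import *
st(); im=snap("top"); s=snap("scene")
cv2.imwrite("pics/gg.png",np.hstack([cv2.resize(im[60:300,80:450],(400,260)),cv2.resize(s,(400,300))[:260]]))
E
```

```text
brass [287 145  30  14 176] [301.8 151.3]
brass [294 153  27  10  93] [307.4 157.7]
brass [299 158  27  10  93] [311.9 162.3]
brass [303 162  27  10  72] [314.2 167.1]
brass [304 203   7   4  12] [307.2 204.2]
brass [316 206   4   5  15] [317.5 207.9]
brass [284 208   7   3  15] [287.1 209.1]
brass [264 213   7   3  13] [267.3 214.2]
brass [222 224   7   3  14] [225.  224.8]
tray bbox (274, 131, 72, 54)
47.575 [417.3 405.4 209.2] [[0.173, 0.985, -0.001], [0.985, -0.173, 0.001], [0.001, -0.001, -1.0]] [-0.6  0.   0.8] 0.444 [0.71 0.04 1.32 0.   1.78 0.89]
```

View pics/gg.png

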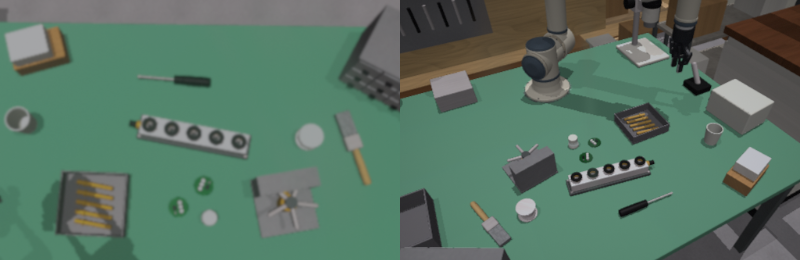

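All five tubes lie inside the tray, the fittings are empty, the wheel is shut and the other things haven't moved. Handing in.

```bash
python3 -c "
from h import *
print(order.close_job())"
```

```text
the job is handed in; nothing more can be done
None
```

The job is done and handed in at about 48 s of robot time: the air is shut off and all five brass tubes are in the grey tray.

- **Valve:** I turned the star wheel clockwise in two passes across the open front until it hit its stop. The force rose to about 24 N with no further motion. A picture then showed spokes at valve angles 3.16 and 4.35 rad, against 3.17 and 4.43 expected for fully shut; the 0.08 rad gap fits how finely I could read the picture. In the last picture the wheel still looked shut.
- **Tubes:** I pressed each ring down, at 7.6–8.9 N by the end of the grip. On the first ring I pressed to about 20 N, with about 9 N sideways, before easing off and closing on the tube. Each tube was gripped and drawn straight up, and none slipped. I laid each one in its own lane in the tray.
- **Last checks:** The last pictures show five tubes lying in the tray and all five fittings empty. The tray was where it started, and the boards, tools and other things appeared unmoved. The arm stood clear at the end.

One check seemed to disagree: partway through, the tray tubes read as shifted. A closer look showed the arm was only hiding part of the tray, and later readings matched the earlier ones.

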